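Present an offset lever to its assembly fixture

ROBOT

A 6-joint arm with a two-finger parallel gripper is mounted at the origin on a cart in front of the work surface, level with it; the furniture and walls round the work are solid. World frame = base frame: x ahead of the robot, y to its left, z up, the work surface at z = 0. Lengths are in mm, angles in rad, forces in N, time in s.
With the tool pointing down it reaches from about 300 to 775 mm from the base axis. Payload 14.6 kg.
Tool frame: the origin (TCP) lies at the very end of the fingers, on their centre line; the grasp point (between the pads) lies manip.grasp_offset behind it (manip.grasp_offset is the distance from the TCP to the grasp point, in mm); z points along the fingers, y is the direction in which the jaws open and shut (so a half turn about z gives the same grasp; the last joint's range is limited). The gripper opens to 94 mm and grips with 3 to 60 N. Pads are 16 mm wide; open, the fingers measure 119 mm over their backs; the gripper's body (75 mm by 177 mm) begins 78 mm behind the grasp point.
Start: joints at [-1.341, 0.3, 1.521, -0, 1.321, -0.067], TCP at [160.847, -525.944, 205.446] pointing down, gripper open.
Joint ranges: [-3.03, 3.03], [-0.79, 2.21], [0.23, 2.52], [-1.04, 4.18], [0, 3.07], [-2.55, 2.55]. Speed limits (rad/s): [2.22, 2.22, 2.57, 3.14, 3.14, 3.14].

INTERFACE

Orientations are given as [roll, pitch, yaw] about the fixed x, y, z axes, in that order (R = Rz(yaw) Ry(pitch) Rx(roll)).
In Python, from cell import manip gives the robot as it stands.
- The arm moves only by the tool send_rows, never from a script. Its argument "commands" is a list of rows, each a list of 2 entries, a list of its own where there are three numbers: the shift along the tool's x, y, z in m, then the turn about the tool's z in rad. A call has exactly 8 rows; each row is the pose to reach, as a shift and turn from the pose commanded when the call began, along the tool's axes at that moment; what a row does not reach only later rows make up. A row lasts 1/12 s, in which the tool goes at most 41.7 mm and 7.16 degrees, less where a joint would pass 70% of its speed; a pose out of reach is approached as far as the arm can. A call with a gripper value outside its range is refused whole. "hand" is the closure, from -1 (fully open) to 1 (shut), so that 0 is half open, set as the call begins (left out, the last holds). The fingers move at their own pace and stop on an object; "force" is the grip in N (left out, the last holds). Time passes only in rows, so rows that repeat a pose let the fingers close, or fill a call up. It gives the time, the measured TCP pose, the force and the opening at its end, in the units of the state.
- manip.read_state(): the state, without advancing time (a new reading comes with each control period).
- manip.camera(name): name is "scene" or "top" or "wrist"; returns the picture (400x640x3 uint8, red, green, blue); there is no depth.
- manip.camera_model(name): a dict with "K" (3x3 intrinsics, pixels), "eye" and "attitude" of the camera in the world; the wrist camera has in their place "mount" (4x4, takes a point from camera to tool coordinates, whose origin is the TCP and whose axes are the flange's). Camera axes: x right, y down, z forward; pixel columns grow to the right and rows downward; lengths in mm; the calibration is good to about 2 mm. The wrist camera is an equidistant fisheye: a pixel r from the principal point sees the ray r / f radians off the axis. A picture is of the moment at which its call begins: read the wrist's pose just before it. camera_model takes no time and is no camera call.
- manip.sign_off(): hands the job in, once; it reports no verdict.
The state is a dict: "clock": time; "joints": joint angles; "qd": joint speeds; "effort": joint torques, N m; "eef_pos": TCP position; "eef_rot": TCP orientation; "wrist_force": force on the tool from outside, world axes, zero at the start; "moment": the same for the moment, N m; "finger_gap": finger opening in mm.
Only numpy, scipy, OpenCV 4.12 (cv2) and the standard library are available. Lean on these libraries where they do the work, as an engineer would, in place of code of your own. Each camera call takes 0.05 s, during which the arm holds its last target.

TASK

Clear the ring gauge off the hub seat of the assembly fixture: hang it by its hole on the peg of the wooden stand, lying flat on the stand's collar, and let go of it. Then pick up the cast lever by its balance point on the arm and finish while still holding it, level and still, a few centimetres above the fixture without touching it, with the big hub over the seat with the dowel and the small eye over the forked seat. Leave the other things on the bench where they are.

Things in the scene. Friction and masses are not known exactly. Their poses are not given: they have to be found in the camera images.
- fixture: assembly fixture screwed to the bench (it does not move): dark steel base plate 250 x 90 x 14 mm with two steel seats 150 mm apart. Origin: centre of the base's underside; x runs along the base from the hub seat to the forked seat, z up. It stands with the hub seat toward the robot and the forked seat away, turned up to 0.4 rad either way.
- hub_seat (a point): centre of the top face of the fixture's round hub seat (58 mm diameter, top 45 mm above the bench, at fixture x = -75 mm). A steel dowel, 14 mm diameter, rises 14 mm above it. Axes as the fixture's.
- eye_seat (a point): centre of the top face of the fixture's forked seat (34 x 50 mm block, top 45 mm above the bench, at fixture x = +75 mm). Two cheeks, 34 mm apart inside, rise 15 mm above it. Axes as the fixture's.
- gauge: loose steel ring gauge, 0.15 kg: a flat ring of 68 mm outer diameter and 24 mm hole, 10 mm thick, with a straight tab 16 mm wide and 10 mm thick that reaches 98 mm from the ring's centre. Origin: centre of the ring's underside; x runs from the ring's centre along the tab, z up. At the start it lies flat on the hub seat with the dowel in its hole, the tab pointing toward the forked seat within 0.4 rad; the tab is in free air about 30 mm above the fixture's base plate.
- gauge_tab (a point): place to grip the gauge: the middle of its tab, 62 mm from the ring's centre along the gauge's x, half way through the thickness (5 mm above the gauge's origin). Pinch across the 16 mm width.
- stand: round wooden peg stand fixed to the bench: foot 90 mm diameter, collar 58 mm diameter with its flat top 45 mm above the bench, from whose centre an upright steel peg of 14 mm diameter rises to 71 mm above the bench. Origin: centre of the foot's underside.
- peg_foot (a point): centre of the stand's collar top, 45 mm above the bench, where the peg leaves it.
- lever: loose cast aluminium lever, 198 mm long, 0.3 to 0.6 kg: a big bored hub (48 mm diameter, 50 mm tall) and a small eye (26 mm diameter, 50 mm tall), 150 mm apart, joined by a straight arm 16 mm wide whose underside is 16 mm and whose top is 42 mm above the lever's underside. It lies flat on the bench, left or right of the fixture, the hub toward the robot within 0.6 rad. Origin: midway between hub and eye axes, at the underside; x runs from hub to eye, z up.
- lever_hub (a point): centre of the underside of the lever's big hub (lever x = -75 mm).
- lever_eye (a point): centre of the underside of the lever's small eye (lever x = +75 mm).
- lever_balance (a point): the lever's balance point (centre of mass): on the arm, 47 mm from the hub's axis toward the eye (lever x = -28 mm), 26 mm above the lever's underside. Pinch across the 16 mm width of the arm here.
- oil_bottle: bystander: small white oil bottle with a needle spout, 33 mm diameter, 105 mm tall
- screwdriver_2: bystander: screwdriver, 210 mm long, lying

How it is judged (in metres and radians):
On the way, in this order (a step that is already met when the one before it is completed fails the run):
1. the ring gauge hangs on the stand's peg, flat on the collar, and is let go (horizontal distance between gauge and peg_foot below 0.012 m and z of gauge in the frame of peg_foot between -0.006 and 0.006 m and angle between gauge's own z axis and vertical below 0.1 rad and contact force between the fingers and gauge below 0.1 N), for 0.2 s.
2. the lever is lifted off the bench by its balance point (height (world z) of lever_balance above 0.06 m and horizontal distance between the grasp point and lever_balance below 0.025 m and contact force between the fingers and lever above 1 N), for 0.1 s.
At the end, for the whole second after the job is handed in: Gauge flat (0.1 rad) on the collar, within 12 mm of the peg, let go. Lever in the fingers within 25 mm of its balance point, still, level (0.07 rad), touching neither fixture nor gauge; hub and eye within 15 mm of straight above their seats, underside 20 to 110 mm above the seat tops (horizontal distance between gauge and peg_foot below 0.012 m and z of gauge in the frame of peg_foot between -0.006 and 0.006 m and angle between gauge's own z axis and vertical below 0.1 rad and contact force between each of the arm, lever and gauge below 0.1 N and horizontal distance between lever_hub and hub_seat below 0.015 m and horizontal distance between lever_eye and eye_seat below 0.015 m and z of lever_hub in the frame of hub_seat between 0.02 and 0.11 m and angle between lever's own z axis and vertical below 0.07 rad and horizontal distance between the grasp point and lever_balance below 0.025 m and contact force between the fingers and lever above 1 N and contact force between lever and fixture below 0.1 N and linear speed of lever below 0.02 m/s and angular speed of lever below 0.1 rad/s); the arm keeps its last pose, push and grip.
It fails at once if the oil bottle or the screwdriver behind the fixture is pushed more than 40 mm from its place (distance of any of oil_bottle, screwdriver_2 from where it was at the start of the episode above 0.04 m).
It also fails if it takes over 59 s, if anything falls off the work surface, if the arm or the gripper's body presses on something with over 40 N, if the wrist force passes 120 N, or if a joint passes its speed limit or range.

## Working session

There is one attempt and no reset: what is moved stays moved. The work goes in short steps, Python scripts to look and compute and a tool call to move; the robot and the scene stay as the last step left them, time stands still between calls to the robot, and variables do not carry over. Pictures are saved under pics/ and viewed, and the job is handed in when it is done.

Besides the shell and the picture viewer there is one more tool, called by a JSON object that holds its "api" and its "payload". send_rows: Moves the arm, as the interface text tells. Its arguments: {"type":"object","properties":{"commands":{"type":"array","items":{"type":"array"}},"hand":{"type":"number"},"force":{"type":"number"}},"required":["commands"]}

```bash
ls; mkdir -p pics; python3 - <<'E'
from cell import manip
import cv2
print(manip.read_state(), manip.grasp_offset)
for n in ["scene","top","wrist"]:
    print(n,manip.camera_model(n))
for n in ["scene","top"]:
    cv2.imwrite(f"pics/{n}0.png",manip.camera(n)[:,:,::-1])
E
```

```text
pics
{'clock': 0.0, 'joints': array([-1.34060780e+00,  3.00473945e-01,  1.52160946e+00, -2.78497788e-05,
        1.32069206e+00, -6.66030853e-02]), 'qd': array([1.57659590e-03, 6.53902395e-04, 3.89948006e-05, 3.63231191e-04,
       4.32578736e-04, 5.53308702e-04]), 'effort': array([-7.77921869e-04, -5.31808770e+01, -3.52731442e+01,  7.08282413e-02,
        2.46154441e-02, -1.17549002e-04]), 'eef_pos': array([ 160.77551604, -525.6904622 ,  204.87276625]), 'eef_rot': array([-3.14041067e+00, -5.18054710e-05,  2.96798495e-01]), 'wrist_force': array([ 0.44435386, -0.69020078, -0.10685521]), 'moment': array([-0.00392591,  0.01811849, -0.0175715 ]), 'finger_gap': 94.13667465319692} 18.8
scene {'K': array([[414.68983061,   0.        , 319.70449878],
       [  0.        , 414.68983061, 198.51135773],
       [  0.        ,   0.        ,   1.        ]]), 'eye': array([243.39533108, 681.43687097, 909.19312018]), 'attitude': array([-2.41587664,  0.00658347, -2.62115228])}
top {'K': array([[418.829112  ,   0.        , 316.57335142],
       [  0.        , 418.829112  , 197.53364981],
       [  0.        ,   0.        ,   1.        ]]), 'eye': array([ 344.98711116,   16.53087866, 1214.51791444]), 'attitude': array([-2.91989138e+00,  7.34183684e-04, -1.60993426e+00])}
wrist {'K': array([[309.70691629,   0.        , 323.38866095],
       [  0.        , 309.70691629, 198.74173302],
       [  0.        ,   0.        ,   1.        ]]), 'mount': array([[-4.50101845e-04, -9.70576446e-01, -2.40792775e-01,
         6.87177740e+01],
       [ 9.99999872e-01, -3.81181060e-04, -3.32802465e-04,
        -2.10019562e-01],
       [ 2.31224589e-04, -2.40792894e-01,  9.70576493e-01,
        -1.79024575e+02],
       [ 0.00000000e+00,  0.00000000e+00,  0.00000000e+00,
         1.00000000e+00]])}
```

View pics/scene0.png

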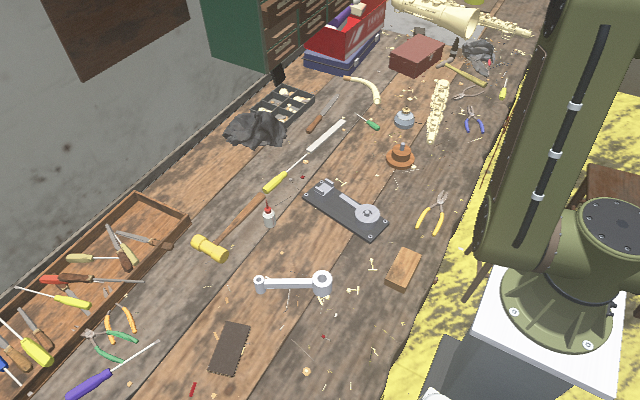

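View pics/top0.png

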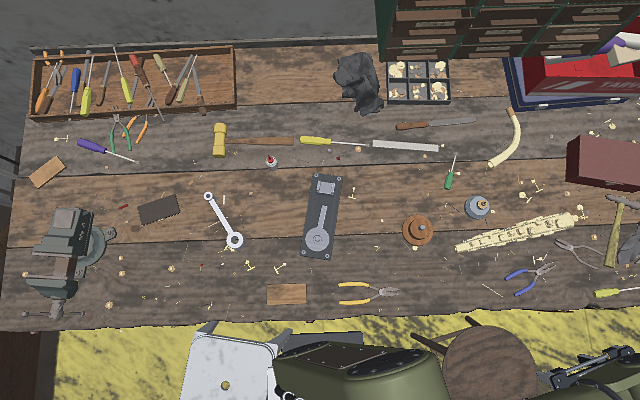

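The top view shows the fixture with gauge around (320,215), the lever at (210,195)–(235,240), the stand at (417,230), and the bottle at (271,160). I'll enlarge these areas.

```bash
python3 - <<'E'
import cv2
t=cv2.imread("pics/top0.png"); s=cv2.imread("pics/scene0.png")
def crop(im,x0,y0,w,h,k,n): cv2.imwrite("pics/"+n,cv2.resize(im[y0:y0+h,x0:x0+w],None,fx=k,fy=k,interpolation=cv2.INTER_CUBIC))
crop(t,190,165,160,110,5,"c_t1.png")
crop(t,380,190,80,80,7,"c_t2.png")
crop(s,240,160,160,145,4,"c_s1.png")
crop(s,370,125,60,60,8,"c_s2.png")
E
```

```text
(no output)
```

View pics/c_t1.png

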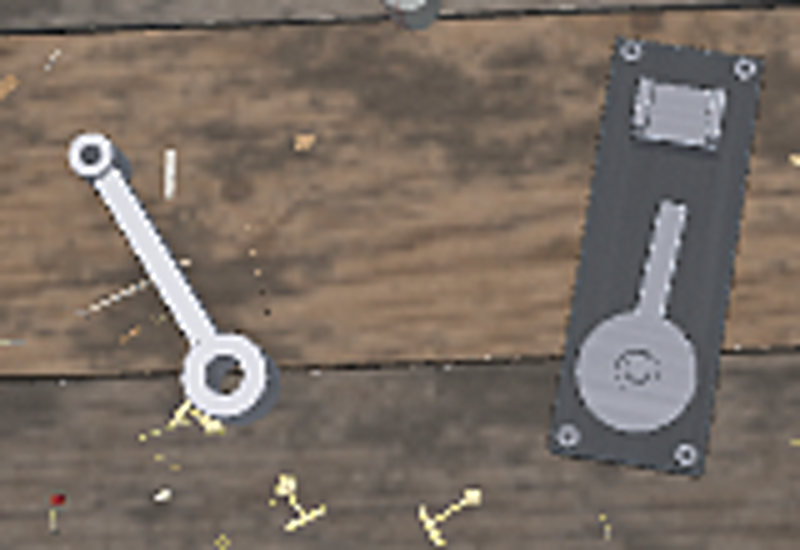

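View pics/c_t2.png

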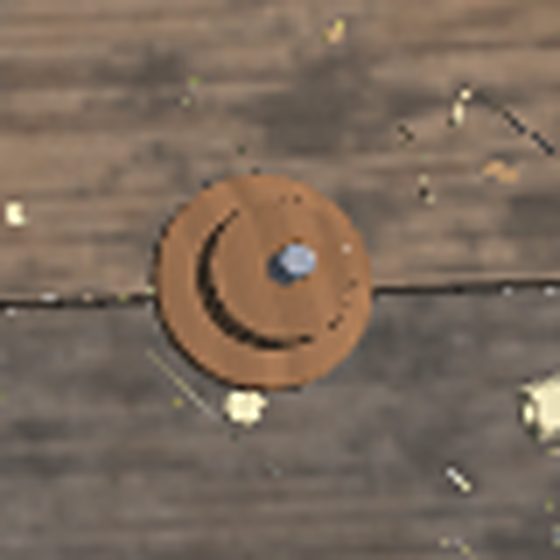

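View pics/c_s1.png

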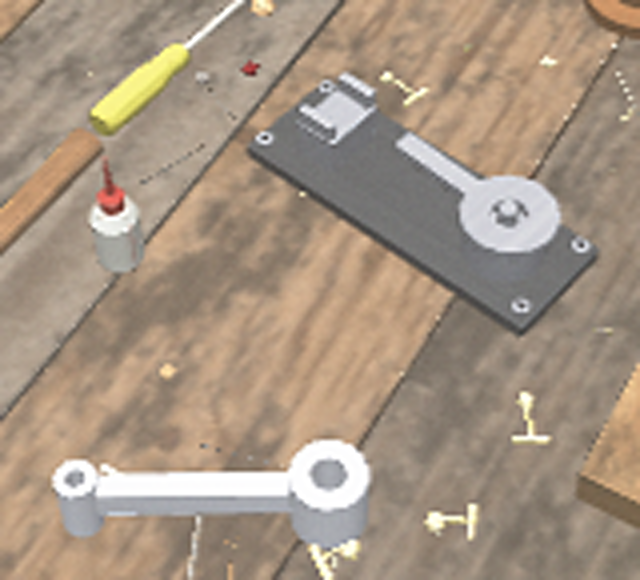

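View pics/c_s2.png

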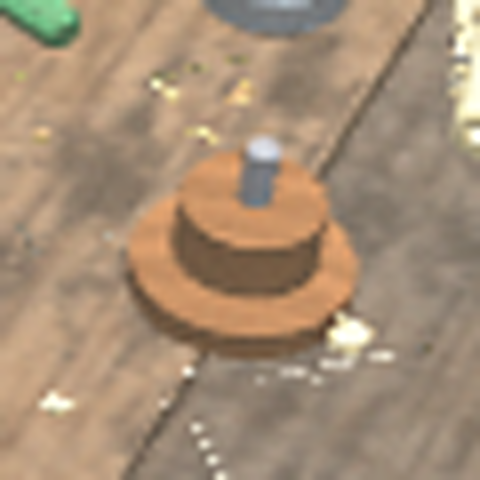

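```bash
cat > h.py <<'E'
import numpy as np
from cell import manip
from scipy.spatial.transform import Rotation as Ro
def ray(n,px):
    m=manip.camera_model(n); R=Ro.from_euler('xyz',m["attitude"]).as_matrix()
    return m["eye"], R@np.linalg.inv(m["K"])@np.array([px[0],px[1],1.])
def atz(n,px,z):
    e,d=ray(n,px); return (e+d*(z-e[2])/d[2])[:2]
def cr(c,x0,y0,k): return (x0+(c[0]+.5)/k-.5, y0+(c[1]+.5)/k-.5)
E
python3 - <<'E'
from h import *
np.set_printoptions(precision=1,suppress=True)
T=lambda c:("top",cr(c,190,165,5)); T2=lambda c:("top",cr(c,380,190,7))
S=lambda c:("scene",cr(c,240,160,4)); S2=lambda c:("scene",cr(c,370,125,8))
for nm,z,l in [("ring",55,[T((637,370)),S((510,213))]),("tabtip",55,[T((674,203)),S((404,140))]),
 ("hub",50,[T((225,375)),S((329,474))]),("eye",50,[T((91,154)),S((75,479))]),
 ("cFL",14,[T((550,452)),]),("cFR",14,[T((703,475)),S((597,255))]),("cBL",14,[T((617,40)),S((250,150))]),("cBR",14,[T((763,60))]),("cFLs",14,[S((520,325))]),
 ("peg",71,[T2((298,259)),S2((263,149))]),("collar",45,[T2((282,270)),S2((253,197))]),("foot~",12,[T2((264,282))])]:
    print(nm,*[atz(a,p,z) for a,p in l])
c=[atz(*T(p),14) for p in [(550,452),(703,475),(763,60),(617,40)]]
print(np.mean(c,0), [np.linalg.norm(c[i]-c[(i+1)%4]) for i in range(4)])
E
```

```text
ring [489.3  10.5] [489.5   8.9]
tabtip [583.1 -14.1] [581.8 -14.4]
hub [496.2 240.1] [497.7 238.9]
eye [625.7 317.1] [626.5 315.9]
cFL [449.5  61.7]
cFR [433.1 -24.8] [433.5 -19. ]
cBL [691.9  14.5] [690.4  15.7]
cBR [676.1 -71.8]
cFLs [454.1  60.2]
peg [ 509.2 -280.1] [ 510.2 -281.9]
collar [ 508.7 -280. ] [ 511.  -283.5]
foot~ [ 508.7 -280.5]
[562.7  -5.1] [np.float64(88.08773773530804), np.float64(247.50198389553884), np.float64(87.67208935975309), np.float64(246.91759377876002)]
```

```bash
cat >> h.py <<'E'
def goto(p,yaw,st=None):
    s=manip.read_state() if st is None else st
    r=s["eef_rot"]; R=Ro.from_euler('xyz',r).as_matrix()
    d=R.T@(np.array(p)-s["eef_pos"])
    t=-(yaw-r[2]); t=(t+np.pi/2)%np.pi-np.pi/2
    return np.round(d/1000,4), round(t,4)
E
python3 - <<'E'
from h import *
print(goto([549.5,-5.7,135],-0.2515))
print(atz("top",(477,207),40),atz("top",(271,160),80))
E
```

```text
(array([ 0.5238, -0.3835,  0.0704]), np.float64(0.5483))
[ 563.8136638  -450.22753256] [714.59141341 132.155927  ]
```

{"api": "send_rows", "payload": {"commands": [[[0.033, -0.024, 0], 0.069], [[0.066, -0.048, 0], 0.137], [[0.098, -0.072, 0], 0.206], [[0.131, -0.096, 0], 0.274], [[0.164, -0.12, 0], 0.343], [[0.196, -0.144, 0], 0.411], [[0.229, -0.168, 0], 0.48], [[0.262, -0.192, 0], 0.548]], "hand": -1, "force": 50}}

```text
clock: 0.77
eef_pos: [355.9, -263.9, 205.4]
eef_rot: [-3.142, 0.0, -0.255]
wrist_force: [1.3, -0.8, 0.6]
finger_gap: 93.8
```

```bash
python3 - <<'E'
from h import *
s=manip.read_state();print(s["eef_pos"],s["eef_rot"],s["joints"])
print(goto([549.5,-5.7,135],-0.2515))
E
```

```text
[ 355.85476098 -263.86496432  205.42331031] [-3.14155715e+00  6.14568774e-05 -2.54925617e-01] [-7.20749998e-01  5.89196126e-02  1.80535489e+00  4.29839154e-06
  1.27738900e+00  1.10497070e+00]
(array([ 0.1223, -0.2987,  0.0704]), np.float64(-0.0034))
```

{"api": "send_rows", "payload": {"commands": [[[0.015, -0.037, 0.004], 0], [[0.031, -0.075, 0.01], 0], [[0.046, -0.112, 0.018], 0], [[0.061, -0.149, 0.026], 0], [[0.077, -0.187, 0.034], 0], [[0.092, -0.224, 0.042], -0.003], [[0.107, -0.262, 0.05], -0.003], [[0.1223, -0.2987, 0.056], -0.0034]]}}

```text
clock: 1.43
eef_pos: [548.5, -4.6, 148.5]
eef_rot: [3.141, 0.001, -0.247]
wrist_force: [0.3, -1.2, 0.8]
finger_gap: 93.6
```

```bash
cat >> h.py <<'E'
def wray(px,s):
    m=manip.camera_model("wrist"); K=m["K"];M=m["mount"]
    dx=np.array([px[0]-K[0,2],px[1]-K[1,2]]); r=np.linalg.norm(dx); th=r/K[0,0]
    d=np.array([*(dx/r*np.sin(th)),np.cos(th)])
    R=Ro.from_euler('xyz',s["eef_rot"]).as_matrix()
    return s["eef_pos"]+R@M[:3,3], R@M[:3,:3]@d
def watz(px,z,s):
    e,d=wray(px,s); return (e+d*(z-e[2])/d[2])[:2]
E
python3 - <<'E'
from h import *
import cv2,pickle
s=manip.read_state();im=manip.camera("wrist")[:,:,::-1]
cv2.imwrite("pics/w1.png",im);pickle.dump(s,open("w1.pkl","wb"))
print(s["eef_pos"],s["eef_rot"])
E
```

```text
[548.49795758  -4.62728707 148.49967162] [ 3.14147049e+00  9.52656674e-04 -2.47446706e-01]
```

View pics/w1.png

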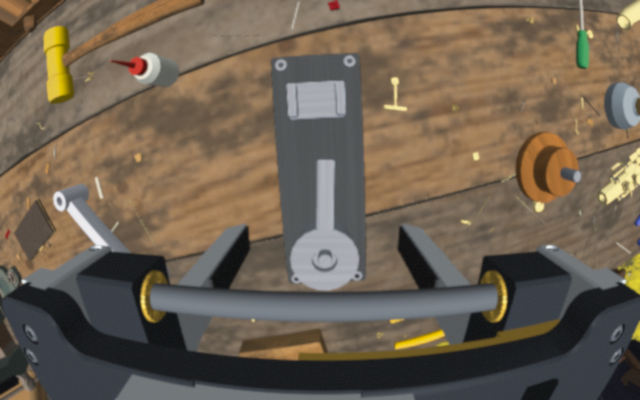

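The wrist view shows the tab running vertically at column ~325 from (326,160) to the ring (324,258), between the fingers. I'll check the numbers and then descend.

```bash
python3 - <<'E'
from h import *
import pickle
s=pickle.load(open("w1.pkl","rb"))
for p in [(325.5,160.5),(325.3,225),(324.3,259.5)]: print(watz(p,55,s))
print(goto([549.5,-5.7,32],-0.2515))
E
```

```text
[582.73417321 -15.43149143]
[524.62012989  -0.6282555 ]
[490.53376432   8.92133155]
(array([0.0002, 0.0057, 0.1153]), np.float64(0.0067))
```

```bash
python3 - <<'E'
from h import *
for i in range(2):
    s=manip.read_state();print(s["clock"],s["eef_pos"],s["eef_rot"],s["joints"],s["qd"])
E
```

```text
1.4833 [ 5.50843302e+02 -2.62796929e-01  1.47270720e+02] [-3.14063126e+00  1.62048076e-03 -2.44788957e-01] [-6.75762855e-02  3.56396524e-01  1.58659520e+00  1.32182119e-03
  1.20002684e+00  1.74752996e+00] [-0.0940272  -0.05624268  0.06535889 -0.00758324 -0.00265649 -0.1380742 ]
1.4833 [ 5.50843302e+02 -2.62796929e-01  1.47270720e+02] [-3.14063126e+00  1.62048076e-03 -2.44788957e-01] [-6.75762855e-02  3.56396524e-01  1.58659520e+00  1.32182119e-03
  1.20002684e+00  1.74752996e+00] [-0.0940272  -0.05624268  0.06535889 -0.00758324 -0.00265649 -0.1380742 ]
```

{"api": "send_rows", "payload": {"commands": [[[0.0013, -0.0013, 0.02], 0.004], [[0.0013, -0.0013, 0.04], 0.004], [[0.0013, -0.0013, 0.06], 0.004], [[0.0013, -0.0013, 0.08], 0.004], [[0.0013, -0.0013, 0.1], 0.004], [[0.0013, -0.0013, 0.112], 0.004], [[0.0013, -0.0013, 0.117], 0.004], [[0.0013, -0.0013, 0.117], 0.004]], "hand": -0.2}}

```text
clock: 2.15
eef_pos: [549.1, -5.9, 31.7]
eef_rot: [3.141, 0.002, -0.252]
wrist_force: [-0.2, -0.6, -0.0]
finger_gap: 56.4
```

```bash
python3 - <<'E'
from h import *
import cv2,pickle
s=manip.read_state();im=manip.camera("wrist")[:,:,::-1]
cv2.imwrite("pics/w2.png",im);pickle.dump(s,open("w2.pkl","wb"))
print(s["eef_pos"],s["eef_rot"],s["qd"])
E
```

```text
[549.08113915  -5.87047305  31.65519091] [ 3.14132873e+00  1.67564077e-03 -2.51882071e-01] [-0.00111528 -0.03310543 -0.01884795  0.00118296  0.02102283  0.00073266]
```

View pics/w2.png

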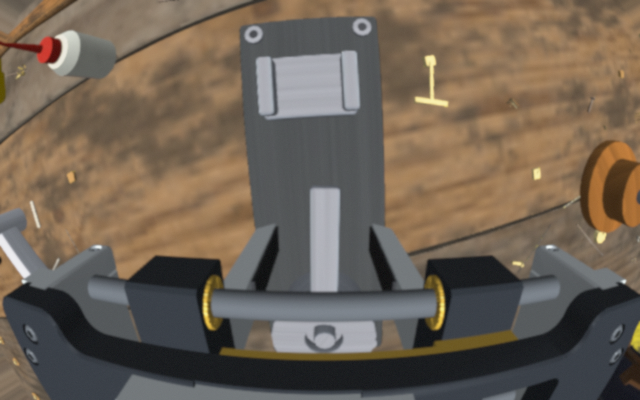

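The tab is centred between the fingers at column ~325. Closing.

{"api": "send_rows", "payload": {"commands": [[[0, 0, 0], 0], [[0, 0, 0], 0], [[0, 0, 0], 0], [[0, 0, 0], 0], [[0, 0, 0], 0], [[0, 0, 0], 0], [[0, 0, 0], 0], [[0, 0, 0], 0]], "hand": 1, "force": 55}}

```text
clock: 2.87
eef_pos: [549.6, -5.9, 32.5]
eef_rot: [-3.142, -0.0, -0.252]
wrist_force: [0.1, -0.4, -0.0]
finger_gap: 15.4
```

{"api": "send_rows", "payload": {"commands": [[[0, 0, -0.002], 0], [[0, 0, -0.006], 0], [[0, 0, -0.012], 0], [[0, 0, -0.02], 0], [[0, 0, -0.03], 0], [[0, 0, -0.042], 0], [[0, 0, -0.052], 0], [[0, 0, -0.06], 0]]}}

```text
clock: 3.53
eef_pos: [549.9, -5.9, 94.3]
eef_rot: [-3.141, -0.002, -0.252]
wrist_force: [-0.3, -0.3, -1.3]
finger_gap: 15.6
```

```bash
python3 - <<'E'
from h import *
import cv2,pickle
s=manip.read_state();im=manip.camera("wrist")[:,:,::-1]
cv2.imwrite("pics/w3.png",im);pickle.dump(s,open("w3.pkl","wb"))
print(s["eef_pos"],s["eef_rot"],s["wrist_force"])
im=manip.camera("scene")[:,:,::-1][100:260,260:460]
cv2.imwrite("pics/s3.png",cv2.resize(im,None,fx=3.7,fy=3.7,interpolation=cv2.INTER_CUBIC))
E
```

```text
[549.92997185  -5.87199578  94.28154844] [-3.14129791e+00 -1.54521812e-03 -2.51834811e-01] [-0.3126545  -0.29295025 -1.33107886]
```

View pics/w3.png

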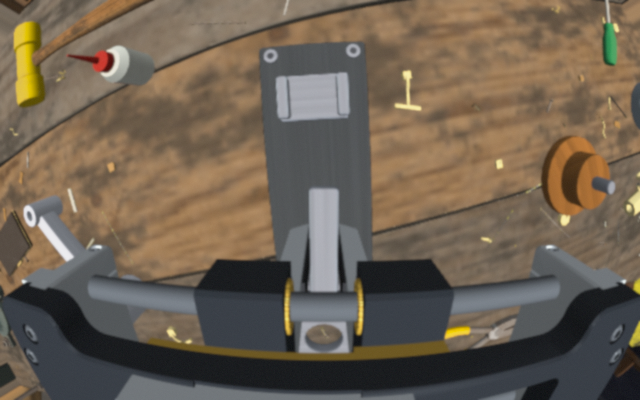

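View pics/s3.png

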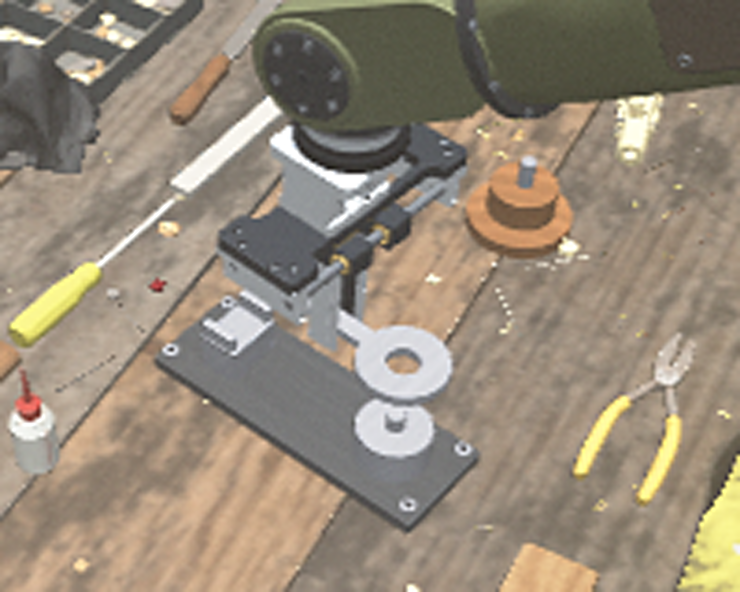

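{"api": "send_rows", "payload": {"commands": [[[0.0018, 0.0055, 0], 0], [[0.0064, 0.0194, 0], 0], [[0.0138, 0.0415, 0], 0], [[0.023, 0.0692, 0], 0], [[0.0332, 0.0996, 0], 0], [[0.0433, 0.13, 0], 0], [[0.0534, 0.1605, 0], 0], [[0.0635, 0.1909, 0], 0]]}}

```text
clock: 4.3
eef_pos: [562.9, -208.4, 91.6]
eef_rot: [-3.141, 0.001, -0.252]
wrist_force: [1.1, 0.0, -2.1]
finger_gap: 15.3
```

{"api": "send_rows", "payload": {"commands": [[[0.0092, 0.0277, 0], 0], [[0.0166, 0.0498, 0], 0], [[0.0221, 0.0664, 0], 0], [[0.0258, 0.0775, 0], 0], [[0.0277, 0.083, 0], 0], [[0.0286, 0.0858, 0], 0], [[0.0286, 0.0858, 0], 0], [[0.0286, 0.0858, 0], 0]]}}

```text
clock: 4.97
eef_pos: [569.8, -295.9, 92.3]
eef_rot: [-3.141, 0.0, -0.251]
wrist_force: [0.6, -0.6, -1.2]
finger_gap: 15.4
```

```bash
python3 - <<'E'
from h import *
import cv2,pickle
s=manip.read_state();im=manip.camera("wrist")[:,:,::-1]
cv2.imwrite("pics/w4.png",im[150:,130:530][:, :].repeat(2,0).repeat(2,1)[:500]);pickle.dump(s,open("w4.pkl","wb"))
print(s["eef_pos"],s["eef_rot"],s["wrist_force"],s["qd"])
for n in ["scene","top"]:
    im=manip.camera(n)[:,:,::-1]
    x,y=(360,90) if n=="scene" else (360,160)
    cv2.imwrite(f"pics/{n}4.png",cv2.resize(im[y:y+100,x:x+130],None,fx=6,fy=6,interpolation=cv2.INTER_CUBIC))
E
```

```text
[ 569.84287718 -295.94339628   92.31739801] [-3.14135038e+00  3.53630207e-04 -2.51061516e-01] [ 0.56161783 -0.64584262 -1.2347257 ] [ 6.72602911e-03 -5.64262338e-03  2.28339856e-03 -1.19133469e-03
 -4.05474637e-04 -3.65098069e-05]
```

View pics/w4.png

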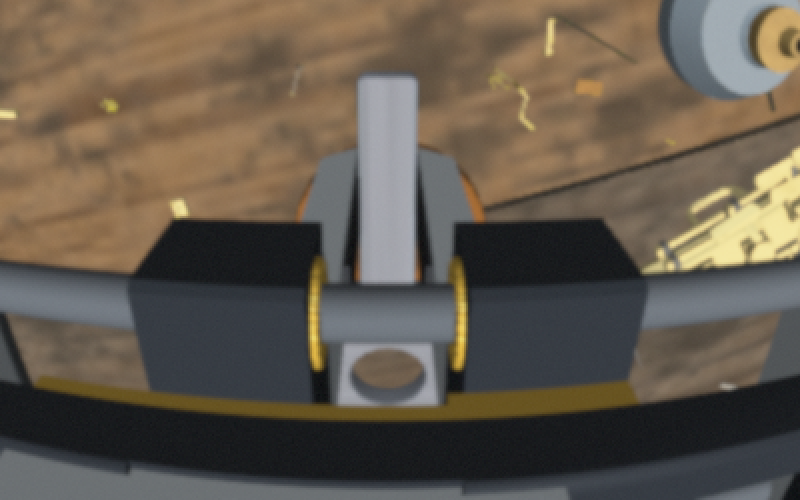

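View pics/scene4.png

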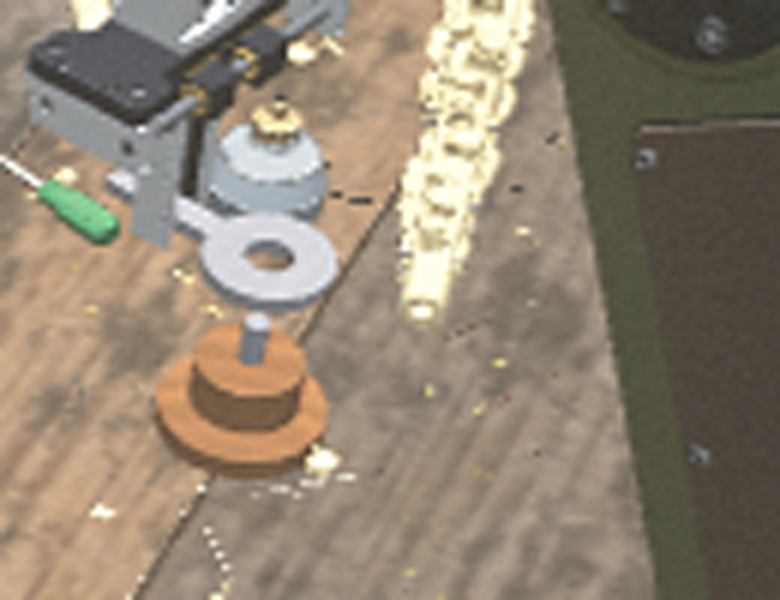

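View pics/top4.png

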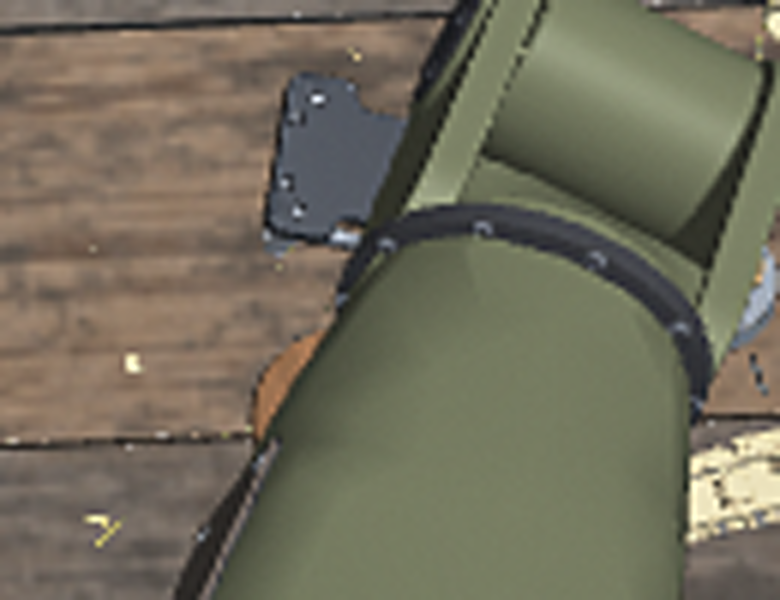

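```bash
python3 - <<'E'
from h import *
import pickle
S=lambda c:cr(c,360,90,6)
print("ring",atz("scene",S((270,256)),115.5),"peg",atz("scene",S((257,322)),71), "collar",atz("scene",S((249.5,359)),45))
s=pickle.load(open("w3.pkl","rb"))
print("peg from wrist", watz((607,186),71,s))
s=pickle.load(open("w4.pkl","rb"))
print("tip",watz((130+388/2,150+75/2),116,s), "hole~",watz((130+388/2,150+372/2),116,s))
E
```

```text
ring [ 509.32351727 -279.8780117 ] peg [ 510.12998114 -281.58476173] collar [ 510.68094504 -282.46986766]
peg from wrist [ 513.17292929 -272.72708144]
tip [ 604.69806974 -305.55436642] hole~ [ 512.94792248 -282.05149712]
```

{"api": "send_rows", "payload": {"commands": [[[0.0006, 0.0009, 0.004], 0], [[0.0006, 0.0009, 0.012], 0], [[0.0006, 0.0009, 0.022], 0], [[0.0006, 0.0009, 0.032], 0], [[0.0006, 0.0009, 0.042], 0], [[0.0006, 0.0009, 0.05], 0], [[0.0006, 0.0009, 0.055], 0], [[0.0006, 0.0009, 0.057], 0]]}}

```text
clock: 5.78
eef_pos: [569.8, -297.6, 34.1]
eef_rot: [-3.141, 0.001, -0.252]
wrist_force: [0.8, -0.5, -2.1]
finger_gap: 15.6
```

{"api": "send_rows", "payload": {"commands": [[[0, 0, 0.001], 0], [[0, 0, 0.002], 0], [[0, 0, 0.0025], 0], [[0, 0, 0.0025], 0], [[0, 0, 0.0025], 0], [[0, 0, 0.0025], 0], [[0, 0, 0.0025], 0], [[0, 0, 0.0025], 0]]}}

```text
clock: 6.45
eef_pos: [570.2, -297.8, 33.1]
eef_rot: [3.142, -0.0, -0.252]
wrist_force: [0.4, 0.2, -0.8]
finger_gap: 15.2
```

```bash
python3 - <<'E'
from h import *
import cv2
im=manip.camera("scene")[:,:,::-1]
x,y=(360,90)
cv2.imwrite(f"pics/scene5.png",cv2.resize(im[y:y+100,x:x+130],None,fx=6,fy=6,interpolation=cv2.INTER_CUBIC))
E
```

```text
(no output)
```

View pics/scene5.png

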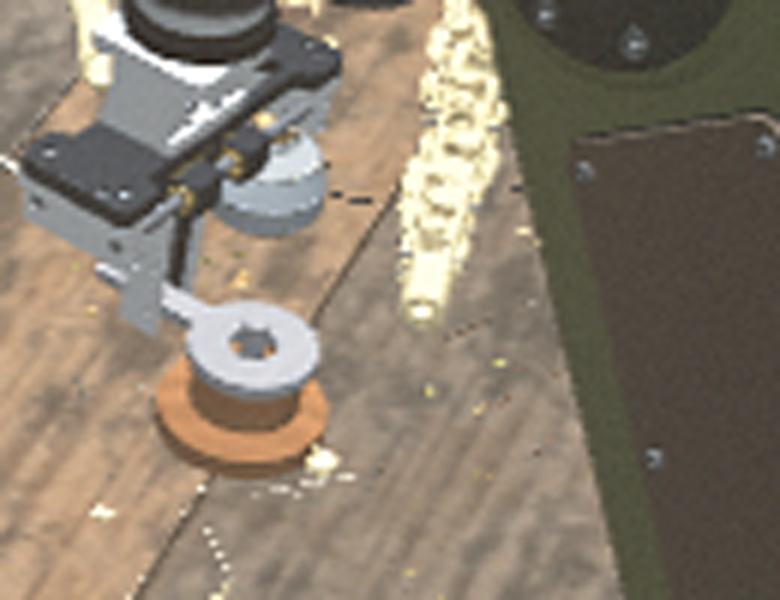

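{"api": "send_rows", "payload": {"commands": [[[0, 0, 0.0005], 0], [[0, 0, 0.0005], 0], [[0, 0, 0.0005], 0], [[0, 0, 0.0005], 0], [[0, 0, 0.0005], 0], [[0, 0, 0.0005], 0], [[0, 0, 0.0005], 0], [[0, 0, 0.0005], 0]], "hand": 0}}

```text
clock: 7.17
eef_pos: [570.1, -297.8, 32.4]
eef_rot: [3.142, 0.0, -0.252]
wrist_force: [-0.2, 0.8, -0.9]
finger_gap: 47.0
```

{"api": "send_rows", "payload": {"commands": [[[0, 0, -0.005], 0], [[0, 0, -0.015], 0], [[0, 0, -0.03], 0], [[0, 0, -0.05], 0], [[0, 0, -0.07], 0], [[0, 0, -0.09], 0], [[0, 0, -0.105], 0], [[0, 0, -0.11], 0]]}}

```text
clock: 7.83
eef_pos: [571.0, -298.3, 146.2]
eef_rot: [3.14, -0.004, -0.252]
wrist_force: [0.4, 0.3, 0.7]
finger_gap: 46.9
```

```bash
python3 - <<'E'
from h import *
import cv2
s=manip.read_state();print(s["eef_pos"],s["eef_rot"])
im=manip.camera("scene")[:,:,::-1]
x,y=(360,90)
cv2.imwrite(f"pics/scene6.png",cv2.resize(im[y:y+100,x:x+130],None,fx=6,fy=6,interpolation=cv2.INTER_CUBIC))
E
```

```text
[ 570.9789542  -298.29494157  146.24818831] [ 3.14029196 -0.00441707 -0.25177503]
```

View pics/scene6.png

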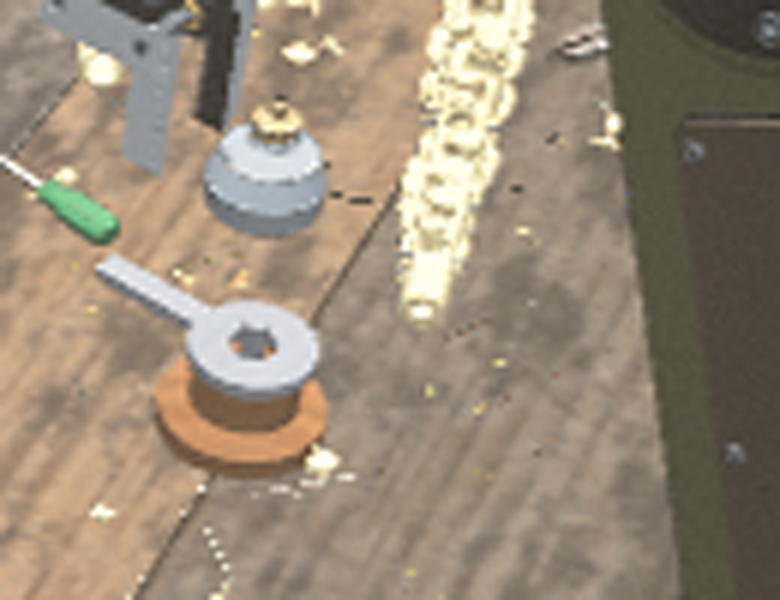

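The gauge lies on the collar with the peg in its hole, ring at crop (253,347). Moving to the lever.

{"api": "send_rows", "payload": {"commands": [[[-0.0034, -0.0107, 0], -0.016], [[-0.0103, -0.0321, 0], -0.047], [[-0.0206, -0.0643, 0], -0.095], [[-0.0326, -0.1017, 0], -0.15], [[-0.0446, -0.1392, 0], -0.205], [[-0.0566, -0.1767, 0], -0.261], [[-0.0686, -0.2142, 0], -0.316], [[-0.0807, -0.2517, 0], -0.371]], "hand": -0.5}}

```text
clock: 8.55
eef_pos: [553.3, -31.4, 141.3]
eef_rot: [-3.141, 0.002, 0.123]
wrist_force: [0.0, 0.3, -0.3]
finger_gap: 70.6
```

```bash
python3 - <<'E'
from h import *
s=manip.read_state();print(s["eef_pos"],s["eef_rot"])
print(goto([537.4,263.6,130],0.538))
E
```

```text
[553.32961197 -31.41995686 141.26809962] [-3.14105475e+00  1.82015214e-03  1.22834013e-01]
(array([ 0.0204, -0.2947,  0.0114]), np.float64(-0.4152))
```

{"api": "send_rows", "payload": {"commands": [[[0.0024, -0.0387, 0], -0.054], [[0.0047, -0.0773, 0], -0.109], [[0.0071, -0.116, 0], -0.163], [[0.0095, -0.1547, 0], -0.218], [[0.0118, -0.1934, 0], -0.272], [[0.014, -0.2291, 0], -0.322], [[0.0158, -0.2588, 0], -0.364], [[0.0171, -0.2797, 0], -0.393]]}}

```text
clock: 9.22
eef_pos: [536.6, 248.8, 141.1]
eef_rot: [-3.141, 0.002, 0.517]
wrist_force: [-0.6, -0.6, -0.7]
finger_gap: 70.7
```

{"api": "send_rows", "payload": {"commands": [[[0.0003, -0.01, 0], -0.01], [[0.0003, -0.015, 0], -0.02], [[0.0003, -0.018, 0], -0.026], [[0.0003, -0.018, 0], -0.026], [[0.0003, -0.018, 0], -0.026], [[0.0003, -0.018, 0], -0.026], [[0.0003, -0.018, 0], -0.026], [[0.0003, -0.018, 0], -0.026]]}}

```text
clock: 9.88
eef_pos: [530.1, 261.1, 142.5]
eef_rot: [3.142, -0.0, 0.537]
wrist_force: [-0.5, -0.1, 0.8]
finger_gap: 70.4
```

```bash
python3 - <<'E'
from h import *
import cv2,pickle
s=manip.read_state();im=manip.camera("wrist")[:,:,::-1]
cv2.imwrite("pics/w7.png",im);pickle.dump(s,open("w7.pkl","wb"))
cv2.imwrite("pics/w7c.png",cv2.resize(im[130:380,220:430],None,fx=2.4,fy=2.4,interpolation=cv2.INTER_CUBIC))
print(s["eef_pos"],s["eef_rot"],s["qd"])
E
```

```text
[530.06789283 261.12181088 142.49305412] [ 3.14156754e+00 -6.08768899e-05  5.37261345e-01] [ 6.34717098e-03  3.56708752e-04 -7.85364614e-06  9.39544750e-06
 -7.87706545e-04 -8.33078890e-04]
```

View pics/w7.png

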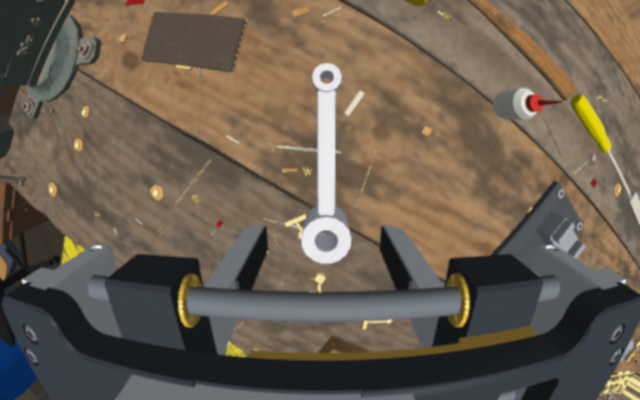

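View pics/w7c.png

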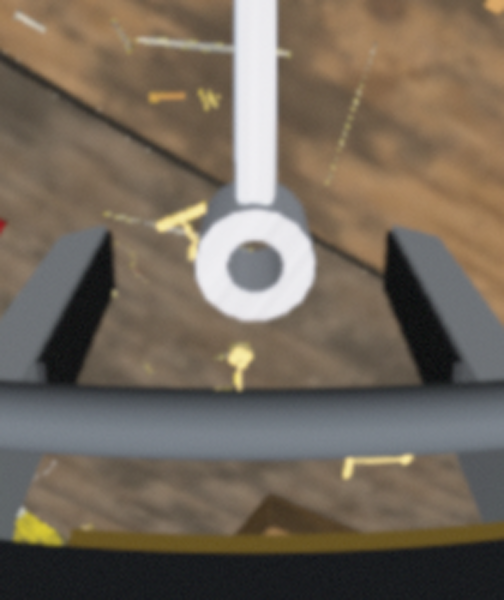

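```bash
python3 - <<'E'
from h import *
import pickle
s=pickle.load(open("w7.pkl","rb"))
h=watz((326.3,240),50,s);e=watz((326.8,77),50,s);print(h,e,np.linalg.norm(e-h),np.arctan2(*(e-h)[::-1]))
for H,E in [(h,e),(np.array([497.,239.5]),np.array([626.1,316.5]))]:
    u=(E-H)/np.linalg.norm(E-H); b=(H+E)/2-28*u; print(b,goto([*b,10],np.arctan2(u[1],u[0])))
E
```

```text
[498.12138938 239.51657018] [625.69644807 315.1909144 ] 148.3307182399022 0.5353860551940265
[537.82691005 263.06889513] (array([0.0076, 0.0024, 0.1325]), np.float64(0.0021))
[537.50247879 263.6571717 ] (array([0.0076, 0.0017, 0.1325]), np.float64(-0.0004))
```

{"api": "send_rows", "payload": {"commands": [[[0.004, 0.001, 0.005], 0], [[0.0076, 0.002, 0.02], 0], [[0.0076, 0.002, 0.045], 0], [[0.0076, 0.002, 0.07], 0], [[0.0076, 0.002, 0.095], 0], [[0.0076, 0.002, 0.115], 0], [[0.0076, 0.002, 0.127], 0], [[0.0076, 0.002, 0.132], 0]]}}

```text
clock: 10.6
eef_pos: [536.7, 263.5, 8.3]
eef_rot: [-3.141, 0.003, 0.538]
wrist_force: [-0.8, -1.8, -0.2]
finger_gap: 70.4
```

{"api": "send_rows", "payload": {"commands": [[[0, 0, 0], 0], [[0, 0, 0], 0], [[0, 0, 0], 0], [[0, 0, 0], 0], [[0, 0, 0], 0], [[0, 0, 0], 0], [[0, 0, 0], 0], [[0, 0, 0], 0]], "hand": 1, "force": 55}}

```text
clock: 11.27
eef_pos: [537.5, 263.9, 10.6]
eef_rot: [3.142, -0.0, 0.538]
wrist_force: [0.9, 0.8, -0.8]
finger_gap: 20.2
```

```bash
python3 - <<'E'
from h import *
import cv2
s=manip.read_state();print(s["eef_pos"],s["eef_rot"],s["finger_gap"])
im=manip.camera("scene")[:,:,::-1]
x,y=(230,220)
cv2.imwrite(f"pics/scene8.png",cv2.resize(im[y:y+100,x:x+130],None,fx=6,fy=6,interpolation=cv2.INTER_CUBIC))
E
```

```text
[537.47285833 263.86873731  10.62239615] [ 3.14155486e+00 -2.57547234e-04  5.38196503e-01] 20.207709562997596
```

View pics/scene8.png

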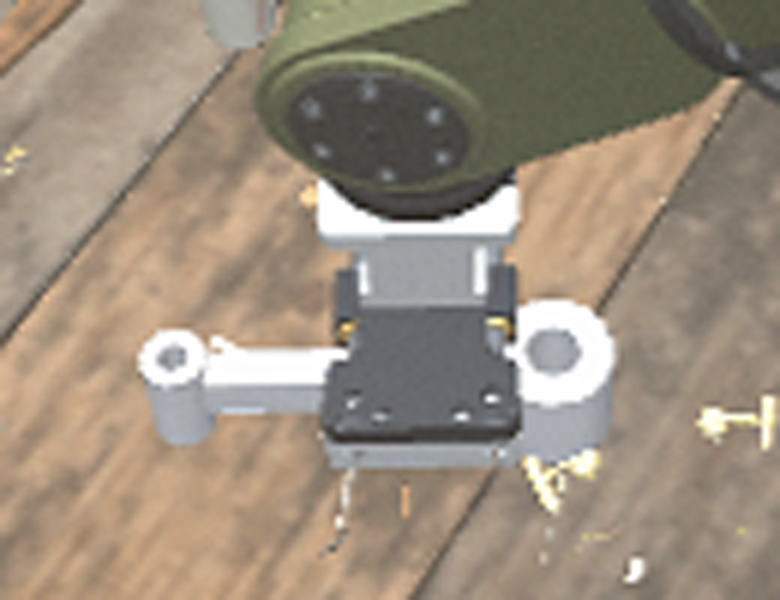

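{"api": "send_rows", "payload": {"commands": [[[0, 0, 0], 0], [[0, 0, 0], 0], [[0, 0, 0], 0], [[0, 0, 0], 0], [[0, 0, -0.002], 0], [[0, 0, -0.006], 0], [[0, 0, -0.012], 0], [[0, 0, -0.02], 0]]}}

```text
clock: 11.98
eef_pos: [536.9, 263.7, 30.3]
eef_rot: [-3.141, 0.002, 0.538]
wrist_force: [-0.5, 0.2, -5.6]
finger_gap: 15.8
```

{"api": "send_rows", "payload": {"commands": [[[0, 0, -0.01], 0], [[0, 0, -0.022], 0], [[0, 0, -0.036], 0], [[0, 0, -0.05], 0], [[0, 0, -0.064], 0], [[0, 0, -0.076], 0], [[0, 0, -0.084], 0], [[0, 0, -0.088], 0]]}}

```text
clock: 12.65
eef_pos: [537.8, 264.0, 120.2]
eef_rot: [3.141, -0.002, 0.538]
wrist_force: [0.4, 0.4, -5.7]
finger_gap: 15.4
```

```bash
python3 - <<'E'
from h import *
import cv2,pickle
s=manip.read_state();print(s["eef_pos"],s["eef_rot"],s["finger_gap"],s["wrist_force"],s["moment"])
im=manip.camera("scene")[:,:,::-1]
x,y=(230,200)
cv2.imwrite(f"pics/scene9.png",cv2.resize(im[y:y+100,x:x+130],None,fx=6,fy=6,interpolation=cv2.INTER_CUBIC))
s=manip.read_state();im=manip.camera("wrist")[:,:,::-1]
cv2.imwrite("pics/w9.png",im);pickle.dump(s,open("w9.pkl","wb"))
E
```

```text
[537.78659516 264.03083454 120.21380494] [ 3.14134765e+00 -1.92588827e-03  5.38231759e-01] 15.428519501525388 [ 0.39096481  0.42377031 -5.72322193] [-0.01245027  0.00783334  0.00787989]
```

View pics/scene9.png

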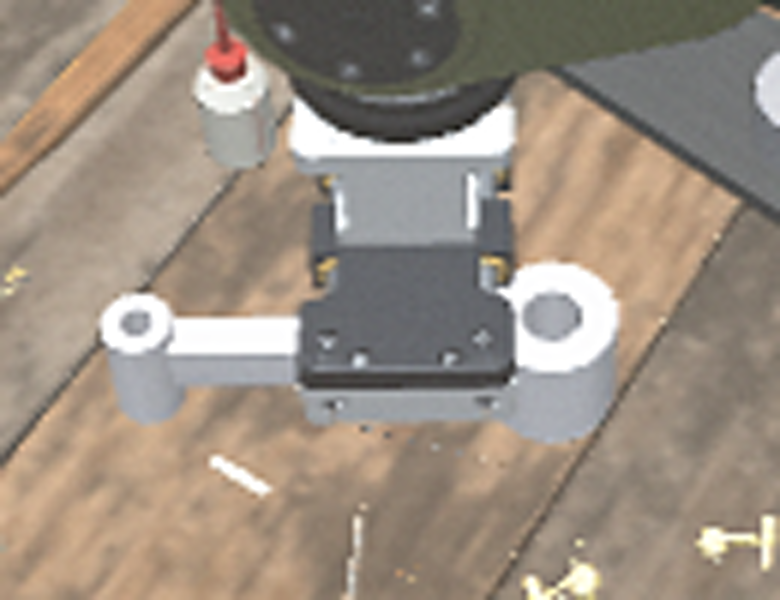

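View pics/w9.png

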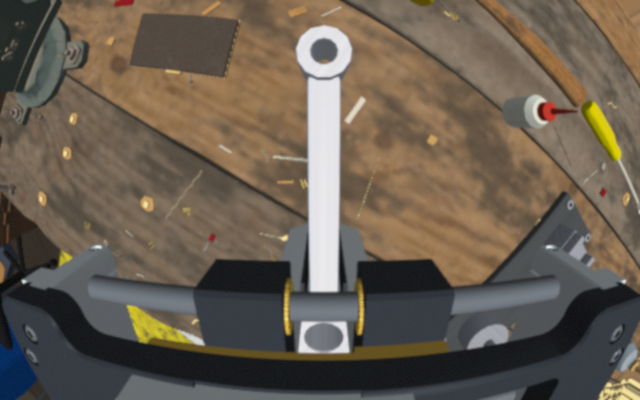

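{"api": "send_rows", "payload": {"commands": [[[-0.0021, 0.0034, 0], 0.011], [[-0.0069, 0.0113, 0], 0.037], [[-0.0137, 0.0225, 0], 0.073], [[-0.0233, 0.0383, 0], 0.124], [[-0.0343, 0.0563, 0], 0.183], [[-0.0466, 0.0766, 0], 0.248], [[-0.059, 0.0968, 0], 0.314], [[-0.0713, 0.1171, 0], 0.38]]}}

```text
clock: 13.42
eef_pos: [535.7, 124.5, 118.1]
eef_rot: [3.141, 0.001, 0.152]
wrist_force: [-0.0, 0.7, -5.0]
finger_gap: 15.5
```

{"api": "send_rows", "payload": {"commands": [[[-0.004, 0.0237, 0], 0.067], [[-0.0079, 0.0468, 0], 0.131], [[-0.0113, 0.0673, 0], 0.189], [[-0.0149, 0.0885, 0], 0.249], [[-0.0174, 0.1035, 0], 0.291], [[-0.0193, 0.1147, 0], 0.322], [[-0.0206, 0.1222, 0], 0.343], [[-0.021, 0.1247, 0], 0.35]]}}

```text
clock: 14.08
eef_pos: [534.9, -0.9, 118.3]
eef_rot: [3.141, 0.0, -0.195]
wrist_force: [-0.3, -0.3, -4.8]
finger_gap: 15.4
```

{"api": "send_rows", "payload": {"commands": [[[0, 0, 0], 0], [[0, 0, 0], 0], [[0, 0, 0], 0], [[0, 0, 0], 0], [[0, 0, 0], 0], [[0, 0, 0], 0], [[0, 0, 0], 0], [[0, 0, 0], 0]]}}

```text
clock: 14.75
eef_pos: [535.1, 0.4, 118.4]
eef_rot: [-3.142, 0.0, -0.192]
wrist_force: [-0.8, 0.4, -5.3]
finger_gap: 15.3
```

```bash
python3 - <<'E'
from h import *
import cv2,pickle
s=manip.read_state();print(s["eef_pos"],s["eef_rot"],s["finger_gap"],s["wrist_force"],s["moment"])
im=manip.camera("scene")[:,:,::-1]
cv2.imwrite("pics/sceneA.png",im)
x,y=(280,120)
cv2.imwrite(f"pics/sceneAc.png",cv2.resize(im[y:y+130,x:x+130],None,fx=4.5,fy=4.5,interpolation=cv2.INTER_CUBIC))
x,y=(360,90)
cv2.imwrite(f"pics/sceneAg.png",cv2.resize(im[y:y+100,x:x+130],None,fx=6,fy=6,interpolation=cv2.INTER_CUBIC))
s=manip.read_state();im=manip.camera("wrist")[:,:,::-1]
cv2.imwrite("pics/wA.png",im);pickle.dump(s,open("wA.pkl","wb"))
im=manip.camera("top")[:,:,::-1]; cv2.imwrite("pics/topA.png",cv2.resize(im[130:290,240:440],None,fx=3.7,fy=3.7,interpolation=cv2.INTER_CUBIC))
E
```

```text
[5.35119104e+02 3.86356899e-01 1.18445246e+02] [-3.14159029e+00  8.84998530e-06 -1.91647912e-01] 15.251514816433241 [-0.75143744  0.35568326 -5.29812636] [0.01651051 0.03325846 0.02395449]
```

View pics/sceneAc.png

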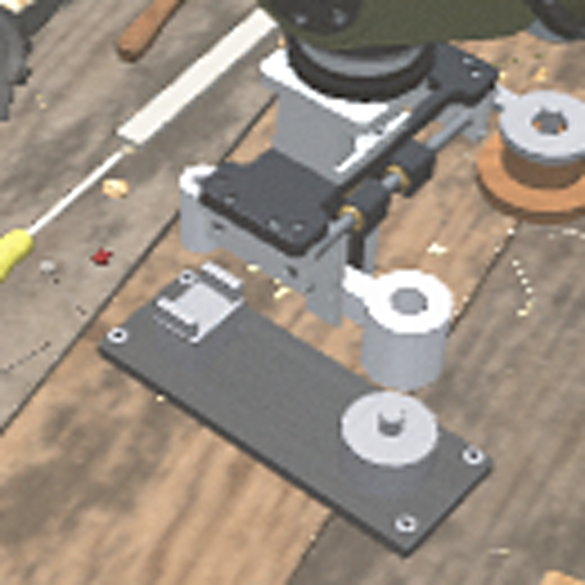

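View pics/wA.png

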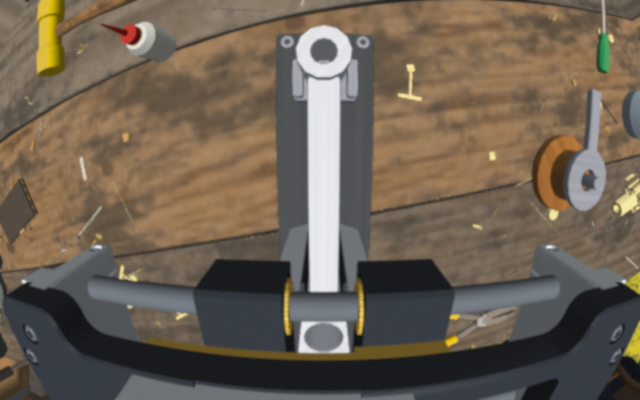

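View pics/topA.png

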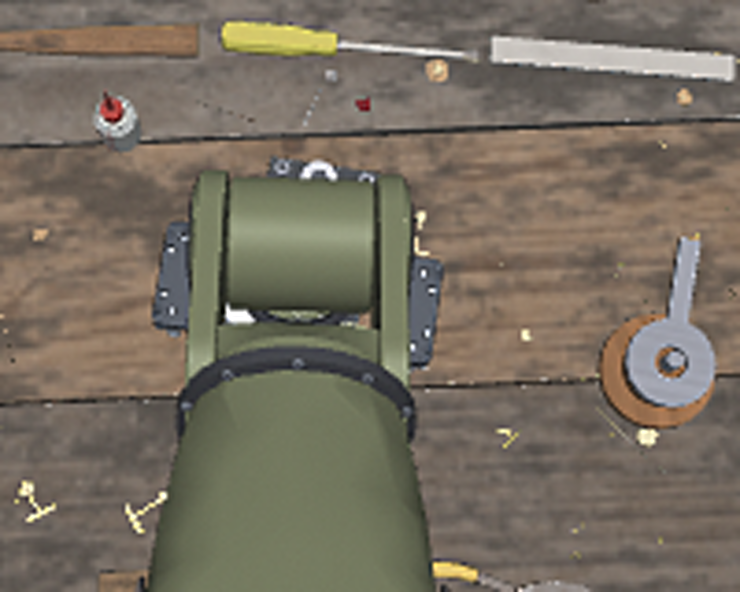

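View pics/sceneAg.png

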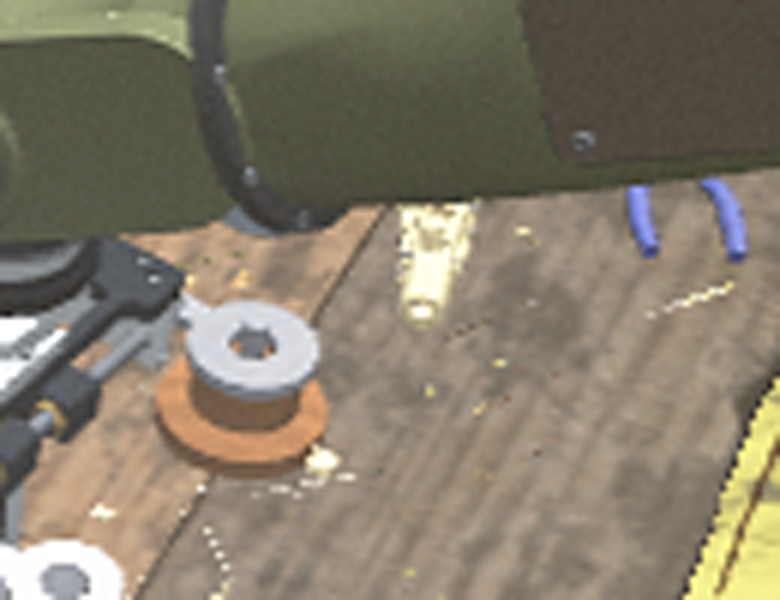

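```bash
python3 - <<'E'
from h import *
import pickle
np.set_printoptions(precision=1,suppress=True)
S=lambda c:cr(c,280,120,4.5)
zt=157.8
hub=atz("scene",S((409,301)),zt); dow=atz("scene",S((391,415)),59)
s=pickle.load(open("wA.pkl","rb"))
eye=watz((324,51.5),zt,s)
ch=[watz(p,60,s) for p in [(298,80),(351,82)]]
print("hub",hub,"dowel",dow,"eye",eye,"cheeks mid",np.mean(ch,0), "|hub-eye|",np.linalg.norm(hub-eye))
S6=lambda c:cr(c,360,90,6);T=lambda c:cr(c,240,130,3.7)
print("gauge",atz("scene",S6((253,346)),55),atz("top",T((671,363)),55),"peg",atz("top",T((676,360)),71))
# eye top seen in the scene before the carry, for level
S9=lambda c:cr(c,230,200,6); e9=atz("scene",S9((137,322)),159.6);h9=atz("scene",S9((551,314)),159.6)
print(h9,e9,np.linalg.norm(h9-e9),np.arctan2(*(e9-h9)[::-1]))
E
```

```text
hub [489.2   8.8] dowel [491.3   9.6] eye [634.9 -19.6] cheeks mid [634.7 -20. ] |hub-eye| 148.42494021555888
gauge [ 509.9 -281.5] [ 508.3 -280.8] peg [ 508.2 -280.6]
[498.2 239.4] [626.5 316.1] 149.48646188716594 0.5391397342152882
```

```bash
python3 - <<'E'
from h import *
s=manip.read_state();print(s["clock"],abs(s["qd"]).max(),s["finger_gap"]);print(manip.sign_off())
E
```

```text
14.9 0.0013483097101487588 15.487961910437173
the job is handed in; nothing more can be done
None
```

I hung the ring gauge on the stand's peg and let go of it. I then picked up the lever by its balance point and handed the job in at 14.9 s, with the lever held still above the fixture. The sign-off gave no verdict.

Last checks before handing in:
- **Gauge:** it lies on the collar, within about 2 mm of the peg axis in both the scene and top views. It looked flat by eye; I did not measure its tilt.
- **Hub:** about 2 mm from the dowel.
- **Eye:** within about 1 mm of the middle of the forked seat's cheeks.
- **Lever height and level:** the underside is about 63 mm above the seat tops. I did not measure the tilt directly after the carry. After lifting, the hub and eye lay where a level lever would put them, within about 1 mm, and nothing suggested a change since.
- **Grip and motion:** finger gap 15.5 mm, and joint speeds at most 0.0013 rad/s.
- **Bystanders:** in the final pictures the oil bottle and screwdriver look to be where they started.

No check failed. One early wrist-camera reading of the peg, taken far off the camera's axis, was about 9 mm off the other views, so I did not use it.

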